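# Clear the forming die and press its filler plate home

## Robot

A 6-joint arm with a two-finger parallel gripper is mounted at the origin on a cart in front of the work surface, level with it; the furniture and walls round the work are solid. World frame = base frame: x ahead of the robot, y to its left, z up, the work surface at z = 0. Lengths are in m, angles in rad, forces in N, time in s.
With the tool pointing down it reaches from about 0.425 to 0.95 m from the base axis. Payload 3.5 kg.
Tool frame: the origin (TCP) lies on the centre line of the jaws, within the pads' length; the fingertips stand 19 mm ahead of it and the grasp point (between the pads) is the TCP; z points along the fingers, y is the line along which they close (so a half turn about z gives the same grasp; the last joint's range is limited). The gripper opens to 85 mm and grips with 20 to 120 N. Pads are 22 mm wide; open, the fingers measure 114 mm over their backs; the gripper's body (76 mm by 85 mm) begins 54 mm behind the grasp point. The pads swing forward as they close: fully open they stand 13 mm farther back than shut.
Start: joints at [1.135, 0.286, 1.577, -0, 1.279, -0.15], TCP at [0.19, 0.648, 0.25] pointing down, gripper open.
Joint ranges: [-2.77, 2.77], [-0.9, 2.22], [0.21, 2.48], [-1.53, 4.67], [0.24, 2.81], [-2.84, 2.84]. Speed limits (rad/s): [2.79, 2.79, 3.14, 3.14, 3.14, 3.14].

## Interface

Orientations are given as a unit quaternion [x, y, z, w].
In Python, from plant import ctrl, imaging gives the robot as it stands. The module is installed in compiled form; this text tells all that it offers.
- The arm moves only by the shell command python3 -m handwheel 'ROWS' [OPENING] [FORCE]. ROWS is JSON, one flat list of numbers, 6 for each row, row after row: the shift along the world's x, y, z in units of 150 mm (1.0 is 150 mm), then the turn, a rotation vector about the world's x, y, z in units of 90 degrees (1.0 is 90 degrees). In form: [tx, ty, tz, rx, ry, rz, tx, ty, tz, rx, ry, rz, ...]. A call has 1 to 5 rows; each row shifts and turns the commanded pose from where the row before left it; what a row does not reach is not made up. A row lasts 1/12 s, in which the tool goes at most 41.7 mm and 7.16 degrees, less where a joint would pass 70% of its speed; a pose out of reach is approached as far as the arm can. A call with a number of a shift or a turn outside -1 to 1 is refused whole. A call with a gripper value outside its range is refused whole. OPENING is the opening, from 0 (shut) to 1 (fully open), set as the call begins (- or left out, the last holds). The fingers move at their own pace and stop on an object; FORCE is the grip in N (left out, the last holds). Time passes only in rows, so rows that do not move let the fingers close. It gives the time, the measured TCP pose, the force, the opening and the grip force at its end, in the units of the state.
- ctrl.get_state(): the state, without advancing time (a new reading comes with each control period).
- imaging.read_camera(name): name is "scene" or "top" or "wrist"; returns (picture, depth): 480x640x3 uint8, blue, green, red; 480x640 float32, m along the optical axis (not along the pixel's ray), 0 where there is no reading.
- imaging.get_calibration(name): a dict with "fovy" (degrees; the focal length in pixels is half the picture's height over the tangent of half this angle, whatever the lens; pixels are square), "cx", "cy" (the principal point, pixels), "distortion" ([k1, k2, p1, p2, k3] as OpenCV has them; the pictures are not rectified), "R" (3x3) and "t" (3): a world point X has camera coordinates R X + t. Camera axes: x right, y down, z forward; pixel columns grow to the right and rows downward; lengths in m; the calibration is good to about 2 mm. A picture is of the moment at which its call begins: read the wrist's pose just before it. get_calibration takes no time and is no camera call; for the wrist camera it gives the pose at the moment of the call.
- ctrl.sign_off(): hands the job in; it is judged then, once.
The state is a dict: "time": time; "qpos": joint angles; "dq": joint speeds; "joint_efforts": joint torques, N m; "eef_pos": TCP position; "tcp_rot": TCP orientation; "contact_force": force on the tool from outside, world axes, zero at the start; "wrist_torque": the same for the moment, N m; "opening": opening from 0.0 (shut) to 1.0 (fully open); "finger_force": force on a finger pad.
Only numpy, scipy, OpenCV 4.12 (cv2) and the standard library are available. Lean on these libraries where they do the work, as an engineer would, in place of code of your own. Each camera call takes 0.05 s, during which the arm holds its last target. There are 200 camera calls.

## Task

Lift the formed steel bracket out of the die's recess and set it down upright on the red-brown board without dropping it. Then bring the blue filler plate along the die into the empty recess and press it fully home, so that its top is flush with the die all over; leave the other things on the table where they are.

Things in the scene. Friction and masses are not known exactly. Their poses are not given: they have to be found in the camera images.
- die: Fixed aluminium block, 270 x 110 x 36 mm (x, y, z), origin at the centre of its underside; flat top (deck) at 36 mm. Recess in the deck: 93 (x) x 62.5 mm (y), centred 75 mm along +x. Two dark guide rails, 10 mm high, 12 wide, border the lane to it (x -134 to +24 mm, y = 0 in the middle, 62.6 mm clear between them); the lane is open at its -x end. No rails beside the recess.
- recess (a point): Centre of the recess's mouth, level with the deck; axes as the die's (x along the lane towards the recess).
- pad (a joint): Brass ejector pad that forms the floor of the recess (91 x 60.5 mm), m. 0: raised, its top 7 mm below the deck; 0.009: fully down on its stop, its top 16 mm below the deck. It slides stiffly (about 9 N) straight down and stays where it is left, so a plate that merely lies on it stands 9 mm proud.
- bracket: Loose formed U-bracket of bare steel, 84 mm long (x), 50 mm wide over its flanges (y), 36 mm high, 4 mm thick, 0.16 kg; origin at the centre of its underside, z up, open at the top: two upright flanges along x. It starts on the pad in the recess, so that its flanges rise 29 mm above the deck.
- plate: Loose blue filler plate, 90 x 60 x 16 mm (x, y, z), 0.25 kg, four dark screw heads flush in its top; origin at the centre of its underside. It starts on the deck between the guide rails, its x along the die's x.
- plate_top (a point): Centre of the plate's top face, 16 mm above its origin.
- board: Fixed flat red-brown board, 156 x 300 x 16 mm (x, y, z), origin at the centre of its underside; its top is 16 mm above that.
- grease_tin: Loose bystander: white tin with an orange lid, 67 mm across, 42 mm high, origin at the centre of its underside.
- tape_roll: Loose bystander: roll of black tape lying flat, 62 mm across, 18 mm high, origin at the centre of its underside.
- cutter: Loose bystander: side cutters with red handles lying flat, 52 x 195 x 15 mm, origin at the centre of its underside.
- marker: Loose bystander: white marker pen with a black cap lying flat, 135 mm long, origin at the centre of its underside.
Things that resemble listed ones, but are neither listed nor needed, are in the scene too. There is more than one size of the bracket; the one meant has the size given above.

How it is judged:
By the outcome, as a careful person would: the job done as asked, in the order asked, and still so for the second after the job is handed in, with the robot touching nothing.
It also fails if it takes over 54 s, if anything falls off the work surface, if the arm or the gripper's body presses on something with over 40 N, if the wrist force passes 120 N, or if a joint passes its speed limit or range.

## Working session

There is one attempt and no reset: what is moved stays moved. The work goes in short steps, Python scripts to look and compute and a shell command to move; the robot and the scene stay as the last step left them, time stands still between calls to the robot, and variables do not carry over. Pictures are saved under pics/ and viewed, at most 10 in all, crops included, and the job is handed in when it is done.

```bash
mkdir -p pics; cat > h.py <<'E'
import numpy as np, cv2
from plant import ctrl, imaging
def K(c): 
    f=240/np.tan(np.radians(c["fovy"])/2); return np.array([[f,0,c["cx"]],[0,f,c["cy"]],[0,0,1.]])
def grab(n):
    c=imaging.get_calibration(n); im,d=imaging.read_camera(n); return im,d,c
def ray(c,uv):
    uv=np.array(uv,float).reshape(-1,1,2)
    n=cv2.undistortPoints(uv,K(c),np.array(c["distortion"],float))[:,0]
    R=np.array(c["R"]);t=np.array(c["t"])
    return -R.T@t, np.c_[n,np.ones(len(n))]@R
def plane(c,uv,z):
    o,d=ray(c,uv); return o+d*((z-o[2])/d[:,2])[:,None]
def bydepth(c,uv,D):
    o,d=ray(c,uv); uv=np.array(uv,int).reshape(-1,2); return o+d*D[uv[:,1],uv[:,0]][:,None]
E
python3 - <<'E'
from h import *
for n in("top","scene"):
    im,d,c=grab(n); cv2.imwrite(f"pics/{n}0.png",im); np.savez(f"{n}0.npz",im=im,d=d)
    print(n,c)
s=ctrl.get_state();print(s)
E
```

```text
top {'fovy': 47.12890118543189, 'cx': 310.2154423203312, 'cy': 239.08291955526758, 'distortion': array([-0.15655722,  0.        ,  0.        ,  0.        ,  0.        ]), 'R': array([[ 7.22165968e-03, -9.99972883e-01,  1.44242888e-03],
       [-9.97232668e-01, -7.30858939e-03, -7.39837201e-02],
       [ 7.39922560e-02, -9.04151955e-04, -9.97258406e-01]]), 't': array([0.02000916, 0.51019828, 1.04657182])}
scene {'fovy': 48.382837900631415, 'cx': 329.61884572675115, 'cy': 232.13695089612338, 'distortion': array([-0.10832743,  0.        ,  0.        ,  0.        ,  0.        ]), 'R': array([[ 0.84764572, -0.53002718,  0.02383138],
       [-0.21899974, -0.3904408 , -0.89420081],
       [ 0.48325547,  0.75274642, -0.44703129]]), 't': array([-0.44221863,  0.17369437,  0.8465122 ])}
{'time': 0.1, 'qpos': array([ 1.13500763e+00,  2.87111764e-01,  1.57805843e+00, -1.96613801e-06,
        1.27861914e+00, -1.49979685e-01]), 'dq': array([ 1.73560152e-03, -2.17186072e-03, -5.41092978e-03, -1.42453244e-03,
        1.56330186e-05,  1.43168449e-03]), 'joint_efforts': array([ 8.27353379e-04, -4.07292938e+01, -2.93700743e+01, -1.51544386e-04,
        3.42794061e-03, -2.08642251e-05]), 'eef_pos': array([0.19002128, 0.6471084 , 0.24904727]), 'tcp_rot': array([ 1.42418241e-01,  9.89805960e-01, -1.05183862e-03, -3.16205848e-04]), 'contact_force': array([-0.29532294,  0.1543315 , -0.16823581]), 'wrist_torque': array([-0.05322508, -0.04877342,  0.01014525]), 'finger_force': 0.0, 'opening': 0.9949840584553019}
```

View pics/top0.png

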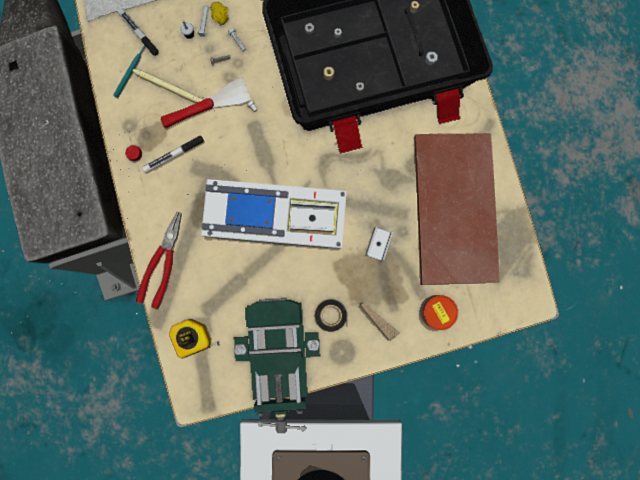

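View pics/scene0.png

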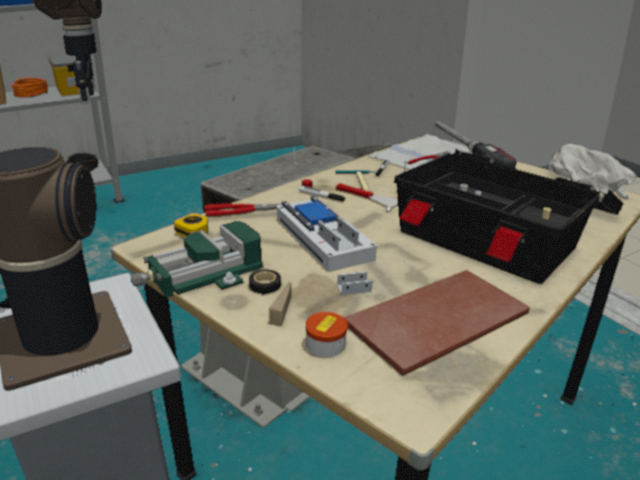

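The top view shows the die at about (275,213), with its lane to the left and the recess and bracket at about (314,217). The plate is at about (250,210), the board at (457,208) and a smaller decoy bracket at (378,243).

```bash
python3 - <<'E'
from h import *
z=np.load("top0.npz");im=z["im"];D=z["d"];c=imaging.get_calibration("top")
hsv=cv2.cvtColor(im,cv2.COLOR_BGR2HSV)
def rect(mask,zh,name,x0,x1,y0,y1):
    m=np.zeros_like(mask);m[y0:y1,x0:x1]=mask[y0:y1,x0:x1]
    cs,_=cv2.findContours(m,cv2.RETR_EXTERNAL,cv2.CHAIN_APPROX_NONE)
    k=max(cs,key=cv2.contourArea)[:,0].astype(float)
    P=plane(c,k,zh)[:,:2]
    r=cv2.minAreaRect((P*1000).astype(np.float32));print(name,np.round(r[0],1),np.round(r[1],1),round(r[2],2))
    return m
rect(cv2.inRange(hsv,(100,120,60),(125,255,255)),.052,"plate",200,300,170,260)
rect(cv2.inRange(hsv,(0,70,50),(12,255,180)),.016,"board",400,520,120,300)
# die by depth: world height
v,u=np.mgrid[0:480,0:640]; 
P=bydepth(c,np.c_[u.ravel(),v.ravel()],D).reshape(480,640,3); Z=P[...,2]
print("deck z",np.median(Z[232:240,262:285]),"board z",np.median(Z[180:240,430:480]), "table",np.median(Z[290:300,250:300]))
rect(((Z>.026)&(Z<.08)).astype(np.uint8)*255,.036,"die",190,360,170,260)
rect(((Z>.055)&(Z<.08)).astype(np.uint8)*255,.065,"bracket",285,350,170,260)
rect(((Z>.010)&(Z<.022)).astype(np.uint8)*255,.016,"boardZ",400,520,120,300)
print(np.round(Z[195:242:2,310]*1000))
E
```

```text
plate [562.1 138.3] [88.9 61.2] 85.34
board [ 575.6 -264.8] [298.8 157.6] 2.2
deck z 0.04083410097983464 board z 0.015581910764218332 table -0.00017105976330356043
die [558.   95.1] [272.1 111.4] 85.37
bracket [571.4  19.1] [82.3  5.6] 86.82
boardZ [ 575.7 -265.7] [300.2 157.4] 1.84
[37. 34. 36. 26. 63. 61. 34. 33. 31. 32. 33. 34. 33. 34. 32. 32. 31. 63.
 35. 36. 37. 39. 38. 34.]
```

```bash

python3 -m handwheel '[0.12,-0.209,0,0,0,-0.0433,0.12,-0.209,0,0,0,-0.0433,0.12,-0.209,0,0,0,-0.0433,0.12,-0.209,0,0,0,-0.0433,0.12,-0.209,0,0,0,-0.0433]' 1 40
python3 -m handwheel '[0.12,-0.209,0,0,0,-0.0433,0.12,-0.209,0,0,0,-0.0433,0.12,-0.209,0,0,0,-0.0433,0.12,-0.209,0,0,0,-0.0433,0.12,-0.209,0,0,0,-0.0433]' 
python3 -m handwheel '[0.12,-0.209,0,0,0,-0.0433,0.12,-0.209,0,0,0,-0.0433,0.12,-0.209,0,0,0,-0.0433,0.12,-0.209,0,0,0,-0.0433,0.12,-0.209,0,0,0,-0.0433]' 
python3 -m handwheel '[0.12,-0.209,0,0,0,-0.0433,0.12,-0.209,0,0,0,-0.0433,0.12,-0.209,0,0,0,-0.0433,0.12,-0.209,0,0,0,-0.0433,0.12,-0.209,0,0,0,-0.0433]' 
python3 -m handwheel '[0,0,0,0,0,0,0,0,0,0,0,0,0,0,0,0,0,0]'
python3 - <<'E'
from h import *
im,d,c=grab("wrist"); cv2.imwrite("pics/w1.png",im); np.savez("w1.npz",im=im,d=d,**{k:np.array(v) for k,v in c.items()})
print(c, ctrl.get_state()["qpos"])
E
```

```text
time: 0.52
eef_pos: [0.2805, 0.4892, 0.2496]
tcp_rot: [0.309, 0.951, -0.0, -0.0]
contact_force: [0.3, 0.6, 0.3]
opening: 1.001
finger_force: 0.0
time: 0.93
eef_pos: [0.3704, 0.3324, 0.2499]
tcp_rot: [0.466, 0.885, -0.0, -0.0]
contact_force: [0.4, 1.2, -0.6]
opening: 1.0
finger_force: 0.0
time: 1.35
eef_pos: [0.4605, 0.1757, 0.25]
tcp_rot: [0.609, 0.793, -0.0, -0.0]
contact_force: [-0.1, 1.0, -0.3]
opening: 1.003
finger_force: 0.0
time: 1.77
eef_pos: [0.5505, 0.0189, 0.2498]
tcp_rot: [0.734, 0.679, -0.0, -0.0]
contact_force: [-0.0, 0.0, 1.1]
opening: 0.998
finger_force: 0.0
time: 2.02
eef_pos: [0.5497, 0.0209, 0.2496]
tcp_rot: [0.733, 0.68, -0.0, -0.001]
contact_force: [-0.2, 0.6, -0.3]
opening: 1.002
finger_force: 0.0
{'fovy': 61.10689446611811, 'cx': 318.7347182089755, 'cy': 237.7379364289782, 'distortion': array([-0.05892774,  0.        ,  0.        ,  0.        ,  0.        ]), 'R': array([[ 0.9971077 , -0.07598569, -0.00155136],
       [-0.07294046, -0.96248321,  0.26135371],
       [-0.0213523 , -0.26048464, -0.96524185]]), 't': array([-0.54578756,  0.02618062,  0.39529459])} [-1.45669020e-01  1.19451492e-02  1.88543015e+00  3.78147672e-04
  1.24557105e+00 -7.16221874e-02]
```

View pics/w1.png

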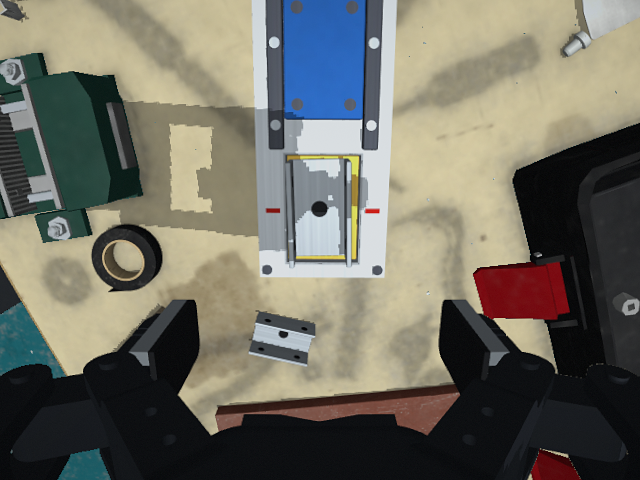

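The wrist view shows the bracket in the recess. Its flange tops run from about (289,160) to (292,266) on the left and (347,160) to (350,265) on the right. The red recess marks are at (273,211) and (372,211).

```bash
python3 - <<'E'
from h import *
z=np.load("w1.npz");im=z["im"];D=z["d"];c={k:z[k] for k in("fovy","cx","cy","distortion","R","t")};c["fovy"]=float(c["fovy"])
v,u=np.mgrid[0:480,0:640]
P=bydepth(c,np.c_[u.ravel(),v.ravel()],D).reshape(480,640,3);Z=P[...,2];Z[D==0]=0
m=(Z>.055)&(Z<.075); m[:, :270]=0;m[:,380:]=0;m[:150]=0;m[290:]=0
n,l,st,ce=cv2.connectedComponentsWithStats(m.astype(np.uint8))
for i in range(1,n):
    if st[i,4]<60: continue
    uv=np.argwhere(l==i)[:,::-1].astype(float)
    r=cv2.minAreaRect((plane(c,uv,.065)[:,:2]*1000).astype(np.float32));print("flange",st[i],np.round(r[0],1),np.round(r[1],1),round(r[2],1),"z",np.median(Z[l==i]))
hsv=cv2.cvtColor(im,cv2.COLOR_BGR2HSV)
m=cv2.inRange(hsv,(100,120,60),(125,255,255)); m[:, :260]=0;m[:,390:]=0
k=np.argwhere(m>0);x,y=k[:,1],k[:,0]
print("plate lead edge row",y.max(), plane(c,[[285,118],[363,118]],.052)*1000)
r=((hsv[...,0]<6)|(hsv[...,0]>174))&(hsv[...,1]>150); r[:200]=0;r[222:]=0;r[:,:260]=0;r[:,390:]=0
n,l,st,ce=cv2.connectedComponentsWithStats(r.astype(np.uint8))
for i in range(1,n): print("red",st[i,4],ce[i],plane(c,[ce[i]],.036)*1000)
# deck edges at some rows
q=plane(c,[[266,270],[378,270]],.036)*1000;print("end screws",q)
# die side edges by brightness
E
```

```text
flange [285 161  10 107 640] [526.7  22.6] [84.1  5. ] 86.8 z 0.06510713279986344
flange [345 160   7 107 614] [571.8  20. ] [84.   4.7] 86.6 z 0.06514578833168888
plate lead edge row 119 [[528.94965384  96.23563116  52.        ]
 [588.34256927  91.73385228  52.        ]]
red 47 [273.42553191 210.34042553] [[510.6665583   22.37217602  36.        ]]
red 52 [372.  210.5] [[593.85958451  15.92703047  36.        ]]
end screws [[498.50678986 -30.34150362  36.        ]
 [596.91647808 -37.79389108  36.        ]]
```

```bash

python3 -m handwheel '[0,0,-0.25,0,0,0.011,0,0,-0.25,0,0,0,0,0,-0.25,0,0,0,0,0,-0.25,0,0,0,0,0,-0.15,0,0,0]' 1 40
python3 -m handwheel '[0,0,-0.1,0,0,0,0,0,-0.027,0,0,0,0,0,0,0,0,0]'
python3 -m handwheel '[0,0,0,0,0,0,0,0,0,0,0,0,0,0,0,0,0,0,0,0,0,0,0,0,0,0,0,0,0,0]' 0 40
python3 -m handwheel '[0,0,0,0,0,0,0,0,0,0,0,0,0,0,0,0,0,0,0,0,0,0,0,0,0,0,0,0,0,0]'
python3 -m handwheel '[0,0,0,0,0,0,0,0,0,0,0,0,0,0,0,0,0,0,0,0,0,0,0,0,0,0,0,0,0,0]'
```

```text
time: 2.48
eef_pos: [0.547, 0.0227, 0.0738]
tcp_rot: [0.726, 0.687, -0.002, -0.002]
contact_force: [-0.8, -0.2, -0.1]
opening: 1.001
finger_force: 0.0
time: 2.73
eef_pos: [0.5488, 0.022, 0.0575]
tcp_rot: [0.727, 0.687, -0.001, -0.001]
contact_force: [-1.0, 0.2, 1.5]
opening: 1.0
finger_force: 0.0
time: 3.15
eef_pos: [0.5511, 0.0207, 0.0606]
tcp_rot: [0.727, 0.686, 0.001, 0.001]
contact_force: [-0.9, 1.6, 6.5]
opening: 0.578
finger_force: 48.0
time: 3.57
eef_pos: [0.5512, 0.0207, 0.0605]
tcp_rot: [0.727, 0.686, 0.001, 0.001]
contact_force: [-2.0, 1.9, 5.4]
opening: 0.577
finger_force: 48.0
time: 3.98
eef_pos: [0.5512, 0.0207, 0.0605]
tcp_rot: [0.727, 0.686, 0.001, 0.001]
contact_force: [-2.6, 1.8, 5.2]
opening: 0.574
finger_force: 48.0
```

```bash

python3 -m handwheel '[0,0,0.03,0,0,0,0,0,0.07,0,0,0,0,0,0.1,0,0,0,0,0,0.15,0,0,0,0,0,0.15,0,0,0]'
python3 -m handwheel '[0,0,0.15,0,0,0,0,0,0.1,0,0,0,0,0,0.05,0,0,0,0,0,0,0,0,0,0,0,0,0,0,0]'
python3 - <<'E'
from h import *
im,d,c=grab("wrist"); cv2.imwrite("pics/w2.png",im)
E
```

```text
time: 4.4
eef_pos: [0.5495, 0.0206, 0.1342]
tcp_rot: [0.727, 0.686, -0.001, -0.001]
contact_force: [0.9, 1.6, -1.3]
opening: 0.571
finger_force: 47.1
time: 4.82
eef_pos: [0.55, 0.0206, 0.1786]
tcp_rot: [0.727, 0.686, -0.0, 0.0]
contact_force: [0.1, -0.1, -1.7]
opening: 0.577
finger_force: 47.1
```

View pics/w2.png

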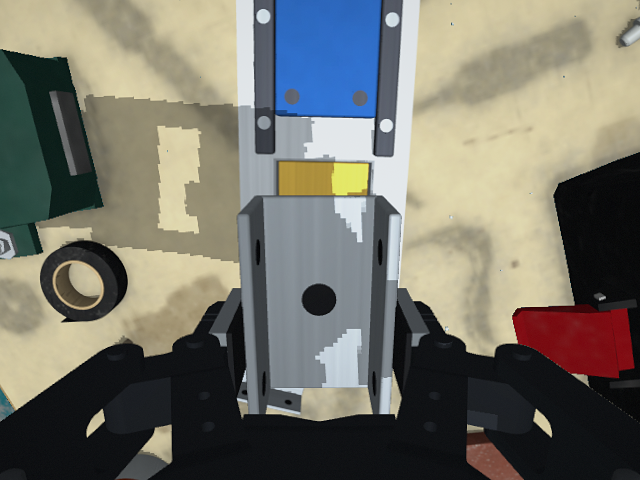

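The picture shows the bracket held level between the pads, and the recess empty. I'll carry it to the board.

```bash

python3 -m handwheel '[0.01,-0.1,0,0,0,0,0.01,-0.17,0,0,0,0,0.015,-0.2,0,0,0,0,0.015,-0.2,0,0,0,0,0.015,-0.2,0,0,0,0]'
python3 -m handwheel '[0.015,-0.2,0,0,0,0,0.015,-0.2,0,0,0,0,0.015,-0.2,0,0,0,0,0.01,-0.17,0,0,0,0,0.01,-0.1,0,0,0,0]'
python3 -m handwheel '[0,0,-0.1,0,0,0,0,0,-0.2,0,0,0,0,0,-0.2,0,0,0,0,0,-0.15,0,0,0,0,0,-0.1,0,0,0]'
python3 -m handwheel '[0,0,-0.04,0,0,0,0,0,-0.02,0,0,0,0,0,0,0,0,0,0,0,0,0,0,0,0,0,0,0,0,0]'
```

```text
time: 5.28
eef_pos: [0.5589, -0.1106, 0.1766]
tcp_rot: [0.727, 0.686, -0.001, -0.002]
contact_force: [0.7, -0.5, -1.8]
opening: 0.576
finger_force: 47.1
time: 5.7
eef_pos: [0.5688, -0.2427, 0.1766]
tcp_rot: [0.728, 0.686, -0.001, -0.001]
contact_force: [-0.3, 0.2, -1.7]
opening: 0.573
finger_force: 47.1
time: 6.12
eef_pos: [0.5673, -0.2384, 0.0614]
tcp_rot: [0.727, 0.686, -0.001, -0.004]
contact_force: [0.5, 0.6, -2.5]
opening: 0.577
finger_force: 47.1
time: 6.53
eef_pos: [0.5708, -0.2409, 0.0589]
tcp_rot: [0.727, 0.686, 0.0, 0.001]
contact_force: [0.3, 0.6, -0.9]
opening: 0.577
finger_force: 47.1
```

```bash

python3 -m handwheel '[0,0,-0.02,0,0,0,0,0,0,0,0,0,0,0,0,0,0,0]'
python3 -m handwheel '[0,0,-0.02,0,0,0,0,0,0,0,0,0,0,0,0,0,0,0]'
python3 -m handwheel '[0,0,-0.01,0,0,0,0,0,0,0,0,0,0,0,0,0,0,0]'
```

```text
time: 6.78
eef_pos: [0.5699, -0.2405, 0.0547]
tcp_rot: [0.727, 0.686, 0.0, 0.0]
contact_force: [-0.6, 0.3, -2.2]
opening: 0.577
finger_force: 47.1
time: 7.03
eef_pos: [0.5695, -0.2403, 0.051]
tcp_rot: [0.727, 0.686, -0.0, -0.0]
contact_force: [-0.7, 0.7, -2.1]
opening: 0.579
finger_force: 47.1
time: 7.28
eef_pos: [0.5697, -0.2403, 0.0496]
tcp_rot: [0.727, 0.686, -0.0, -0.0]
contact_force: [-0.6, 0.3, -1.6]
opening: 0.573
finger_force: 47.1
```

```bash

python3 -m handwheel '[0,0,-0.01,0,0,0,0,0,0,0,0,0,0,0,0,0,0,0]'
python3 -m handwheel '[0,0,-0.007,0,0,0,0,0,0,0,0,0,0,0,0,0,0,0]'
python3 - <<'E'
from h import *
im,d,c=grab("scene"); cv2.imwrite("pics/s3.png",cv2.resize(im[230:400,300:540],None,fx=3,fy=3))
E
```

```text
time: 7.53
eef_pos: [0.5697, -0.2403, 0.0481]
tcp_rot: [0.727, 0.686, -0.0, -0.0]
contact_force: [-0.6, 0.2, -1.7]
opening: 0.58
finger_force: 47.1
time: 7.78
eef_pos: [0.5699, -0.2404, 0.048]
tcp_rot: [0.727, 0.686, -0.0, -0.0]
contact_force: [-2.2, 1.5, 4.0]
opening: 0.571
finger_force: 47.8
```

View pics/s3.png

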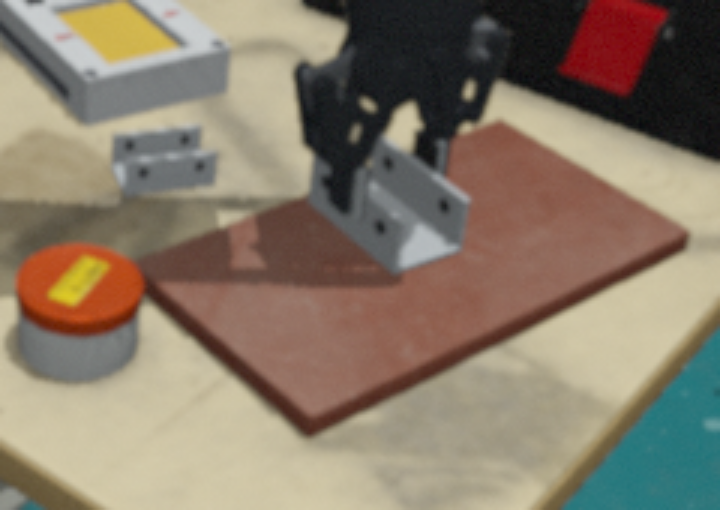

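The bracket is standing upright on the board with contact confirmed, so I'll release it.

```bash

python3 -m handwheel '[0,0,0,0,0,0,0,0,0,0,0,0,0,0,0,0,0,0,0,0,0,0,0,0,0,0,0,0,0,0]' 1 
python3 -m handwheel '[0,0,0.03,0,0,0,0,0,0.07,0,0,0,0,0,0.15,0,0,0,0,0,0.25,0,0,0,0,0,0.25,0,0,0]'
python3 -m handwheel '[0,0.1,0.05,0,0,-0.011,0,0.2,0,0,0,0,0,0.25,0,0,0,0,0,0.25,0,0,0,0,0,0.25,0,0,0,0]' 0.25
python3 -m handwheel '[0,0.25,0,0,0,0,0,0.25,0,0,0,0,0,0.25,0,0,0,0,0,0.25,0,0,0,0,0,0.25,0,0,0,0]'
python3 -m handwheel '[0,0.25,0,0,0,0,0,0.2,0,0,0,0,0,0.2,0,0,0,0,-0.01,0.15,0,0,0,0,-0.01,0.1,0,0,0,0]'
python3 -m handwheel '[0,0,0,0,0,0,0,0,0,0,0,0,0,0,0,0,0,0]'
python3 - <<'E'
from h import *
im,d,c=grab("top"); cv2.imwrite("pics/t4.png",im)
E
```

```text
time: 8.25
eef_pos: [0.5698, -0.2404, 0.0471]
tcp_rot: [0.727, 0.686, 0.0, 0.0]
contact_force: [-0.5, -0.2, 0.3]
opening: 1.001
finger_force: 0.0
time: 8.67
eef_pos: [0.569, -0.2399, 0.1604]
tcp_rot: [0.727, 0.686, -0.0, -0.001]
contact_force: [-0.1, -0.2, -0.1]
opening: 1.0
finger_force: 0.0
time: 9.08
eef_pos: [0.5698, -0.0817, 0.1687]
tcp_rot: [0.734, 0.68, 0.001, 0.001]
contact_force: [0.7, -0.9, -0.2]
opening: 0.295
finger_force: 0.0
time: 9.5
eef_pos: [0.5698, 0.1065, 0.1687]
tcp_rot: [0.733, 0.68, 0.001, 0.001]
contact_force: [0.7, -0.4, -0.1]
opening: 0.254
finger_force: 0.0
time: 9.92
eef_pos: [0.5667, 0.2421, 0.1685]
tcp_rot: [0.733, 0.681, 0.001, 0.0]
contact_force: [0.0, -0.5, -0.3]
opening: 0.249
finger_force: 0.0
time: 10.17
eef_pos: [0.5669, 0.2388, 0.1675]
tcp_rot: [0.733, 0.68, -0.0, 0.0]
contact_force: [0.4, 0.3, 0.3]
opening: 0.246
finger_force: 0.0
```

View pics/t4.png

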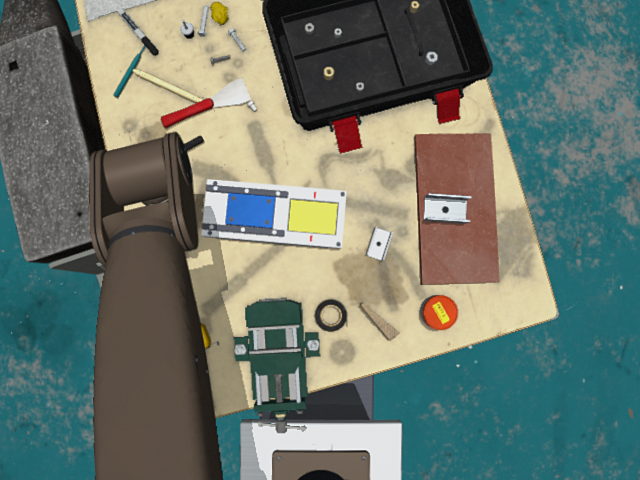

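The bracket is upright on the board at about (446,208). The plate has not moved and the recess is empty. I'll descend into the lane behind the plate.

```bash

python3 -m handwheel '[0,-0.14,0,0,0,0,0,-0.1,-0.05,0,0,0,0,0,-0.2,0,0,0,0,0,-0.2,0,0,0,0,0,-0.2,0,0,0]'
python3 -m handwheel '[0,0,-0.04,0,0,0,0,0,-0.02,0,0,0,0,0,-0.02,0,0,0,0,0,0,0,0,0,0,0,0,0,0,0]'

```

```text
time: 10.63
eef_pos: [0.5673, 0.2016, 0.0689]
tcp_rot: [0.734, 0.679, 0.001, 0.0]
contact_force: [0.7, -0.2, -0.8]
opening: 0.251
finger_force: 0.0
time: 11.05
eef_pos: [0.5682, 0.2037, 0.0597]
tcp_rot: [0.733, 0.68, 0.001, 0.001]
contact_force: [-0.8, 0.3, 0.4]
opening: 0.248
finger_force: 0.0
```

```bash

python3 -m handwheel '[-0.012,-0.03,-0.005,0,0,0,-0.005,-0.06,0,0,0,0,-0.005,-0.06,0,0,0,0,-0.005,-0.06,0,0,0,0,-0.005,-0.06,0,0,0,0]'
python3 -m handwheel '[-0.005,-0.06,0,0,0,0,-0.005,-0.06,0,0,0,0,-0.005,-0.06,0,0,0,0,-0.005,-0.06,0,0,0,0,0,0,0,0,0,0]'
python3 - <<'E'
from h import *
im,d,c=grab("top"); cv2.imwrite("pics/t5.png",cv2.resize(im[160:260,180:370],None,fx=4,fy=4))
E
```

```text
time: 11.47
eef_pos: [0.5628, 0.1627, 0.0582]
tcp_rot: [0.733, 0.68, 0.001, 0.0]
contact_force: [0.2, 3.8, 3.6]
opening: 0.248
finger_force: 1.9
time: 11.88
eef_pos: [0.5582, 0.1248, 0.0563]
tcp_rot: [0.734, 0.68, -0.001, 0.0]
contact_force: [0.4, -0.2, 0.1]
opening: 0.251
finger_force: 0.0
```

View pics/t5.png

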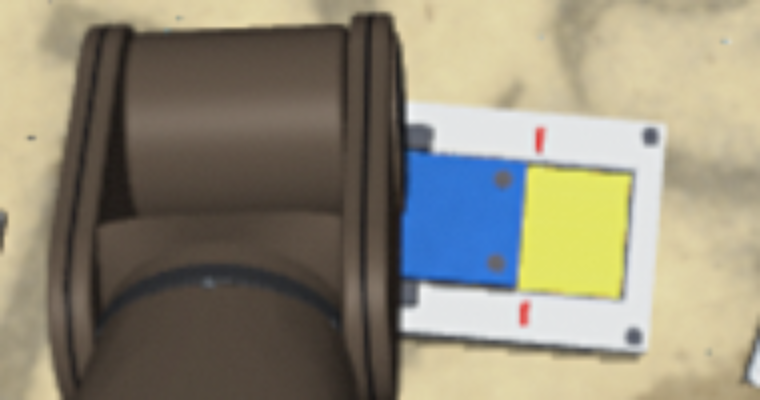

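The plate's leading edge is at the recess marks (crop about (523,225)) and it is running square. I'll keep pushing.

```bash

python3 -m handwheel '[-0.002,-0.04,0,0,0,0,-0.002,-0.04,0,0,0,0,-0.002,-0.04,0,0,0,0,-0.002,-0.04,0,0,0,0,-0.002,-0.04,0,0,0,0]'
python3 -m handwheel '[-0.002,-0.03,0,0,0,0,-0.002,-0.03,0,0,0,0,-0.002,-0.02,0,0,0,0,0,0,0,0,0,0,0,0,0,0,0,0]'
python3 - <<'E'
from h import *
im,d,c=grab("top"); cv2.imwrite("pics/t6.png",cv2.resize(im[160:260,180:370],None,fx=4,fy=4))
E
```

```text
time: 12.35
eef_pos: [0.5577, 0.0969, 0.0574]
tcp_rot: [0.733, 0.68, 0.0, -0.0]
contact_force: [-0.6, 3.1, 3.7]
opening: 0.25
finger_force: 1.9
time: 12.77
eef_pos: [0.5564, 0.0846, 0.0567]
tcp_rot: [0.733, 0.68, -0.0, 0.0]
contact_force: [0.0, -0.0, 0.4]
opening: 0.248
finger_force: 0.0
```

View pics/t6.png

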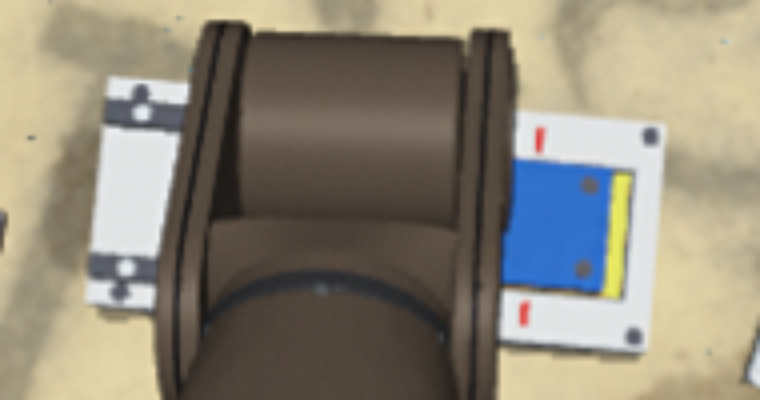

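```bash

python3 -m handwheel '[-0.001,-0.02,0,0,0,0,-0.001,-0.02,0,0,0,0,-0.001,-0.01,0,0,0,0,0,0,0,0,0,0,0,0,0,0,0,0]'
python3 -m handwheel '[-0.001,-0.01,0,0,0,0,-0.001,-0.01,0,0,0,0,0,0,0,0,0,0]'
python3 -m handwheel '[-0.001,-0.01,0,0,0,0,0,0,0,0,0,0,0,0,0,0,0,0]'
python3 - <<'E'
from h import *
im,d,c=grab("top"); cv2.imwrite("pics/t7.png",cv2.resize(im[160:260,180:370],None,fx=4,fy=4))
E
```

```text
time: 13.23
eef_pos: [0.5561, 0.0774, 0.057]
tcp_rot: [0.733, 0.68, -0.0, 0.0]
contact_force: [-0.8, -0.4, 0.0]
opening: 0.247
finger_force: 0.0
time: 13.48
eef_pos: [0.5558, 0.0745, 0.057]
tcp_rot: [0.733, 0.68, 0.0, -0.0]
contact_force: [-0.1, -0.1, -0.6]
opening: 0.247
finger_force: 0.4
time: 13.73
eef_pos: [0.5559, 0.0735, 0.0571]
tcp_rot: [0.733, 0.68, 0.001, -0.0]
contact_force: [0.5, 3.8, -0.6]
opening: 0.252
finger_force: 1.8
```

View pics/t7.png

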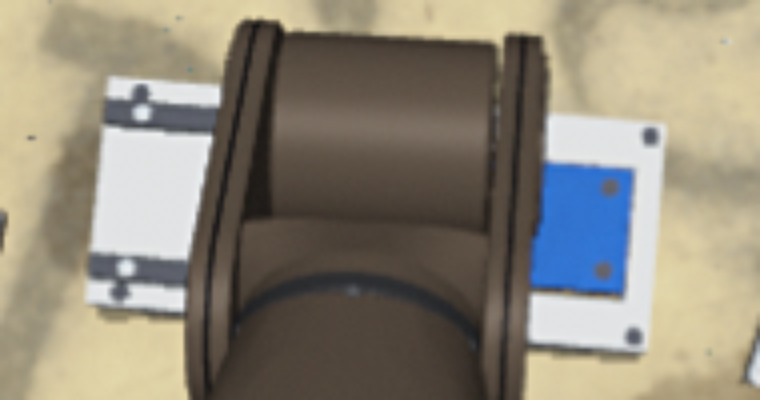

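The plate's leading edge has reached the far wall (crop about (628,235)). I'll lift away and measure its heights.

```bash
cat > m.py <<'E'
from h import *
im,D,c=grab("wrist"); np.savez("w.npz",im=im,d=D)
v,u=np.mgrid[0:480,0:640]
P=bydepth(c,np.c_[u.ravel(),v.ravel()],D).reshape(480,640,3)
hsv=cv2.cvtColor(im,cv2.COLOR_BGR2HSV); m=cv2.inRange(hsv,(100,120,40),(125,255,255))
m=((m>0)&(abs(P[...,0]-.552)<.045)&(abs(P[...,1]-.019)<.06)&(D>0)).astype(np.uint8)
k=max(cv2.findContours(m,cv2.RETR_EXTERNAL,cv2.CHAIN_APPROX_NONE)[0],key=cv2.contourArea)[:,0].astype(float)
r=cv2.minAreaRect((plane(c,k,.036)[:,:2]*1000).astype(np.float32)); print("plate rect@36",r)
Q=P[cv2.erode(m,np.ones((3,3)))>0]-[.5523,.0192,0]; A=np.c_[Q[:,:2],np.ones(len(Q))]
s=np.linalg.lstsq(A,Q[:,2],rcond=None)[0]
e=np.array([-.0767,-.997]); n=np.array([.997,-.0767])
print("plate z centre",s[2]*1e3,"slope over 90 along",s[:2]@e*90,"over 60 across",s[:2]@n*60)
a=(P[...,:2]-[.5523,.0192]); U=a@e; V=a@n; q=(abs(U)<.04)&(abs(abs(V)-.045)<.006)&(D>0)
print("deck z beside",np.median(P[...,2][q&(V>0)])*1e3,np.median(P[...,2][q&(V<0)])*1e3)
E
python3 -m handwheel '[0,0.02,0.02,0,0,0,0,0,0.2,0,0,0,0,0,0.25,0,0,0,0,-0.1,0.25,0,0,0,-0.01,-0.14,0.25,0,0,0]' 0
python3 -m handwheel '[-0.01,-0.14,0.25,0,0,0,0,0,0.07,0,0,0,0,0,0,0,0,0,0,0,0,0,0,0]'
python3 m.py
```

```text
time: 14.2
eef_pos: [0.5538, 0.0409, 0.2031]
tcp_rot: [0.732, 0.681, -0.001, 0.0]
contact_force: [0.2, -0.7, 0.8]
opening: 0.001
finger_force: 0.0
time: 14.53
eef_pos: [0.5526, 0.0202, 0.2482]
tcp_rot: [0.733, 0.68, -0.0, 0.0]
contact_force: [-0.1, 0.8, -0.4]
opening: -0.001
finger_force: 0.0
plate rect@36 ((552.0704956054688, 16.74139976501465), (91.47077941894531, 60.95771026611328), 85.25188446044922)
plate z centre 44.86443691517708 slope over 90 along -0.1524691891718625 over 60 across 0.0188873593528051
deck z beside 308.89114377113304 308.47912179030845
```

The plate lies flat in the recess with its top at 44.9 mm, so 9 mm proud. I'll press it down with the fingers shut.

```bash

python3 -m handwheel '[0,-0.005,-0.25,0,0,0,0,-0.005,-0.25,0,0,0,0,0,-0.25,0,0,0,0,0,-0.25,0,0,0,0,0,-0.13,0,0,0]' 0
python3 -m handwheel '[0,0,-0.06,0,0,0,0,0,-0.03,0,0,0,0,0,0,0,0,0,0,0,0,0,0,0]'
python3 -m handwheel '[0,0,-0.02,0,0,0,0,0,-0.02,0,0,0,0,0,0,0,0,0]'
python3 -m handwheel '[0,0,-0.02,0,0,0,0,0,-0.02,0,0,0,0,0,0,0,0,0]'
```

```text
time: 15.0
eef_pos: [0.5471, 0.0204, 0.0705]
tcp_rot: [0.733, 0.68, -0.004, -0.005]
contact_force: [-1.6, 0.6, -0.4]
opening: -0.001
finger_force: 0.0
time: 15.33
eef_pos: [0.5537, 0.019, 0.0658]
tcp_rot: [0.733, 0.68, 0.001, 0.001]
contact_force: [-0.4, -1.0, -0.1]
opening: 0.0
finger_force: 0.0
time: 15.58
eef_pos: [0.5543, 0.0187, 0.0604]
tcp_rot: [0.733, 0.68, 0.001, 0.002]
contact_force: [1.8, 0.2, 1.2]
opening: -0.002
finger_force: 0.7
time: 15.83
eef_pos: [0.5543, 0.0187, 0.055]
tcp_rot: [0.733, 0.68, 0.001, 0.001]
contact_force: [0.7, -0.4, 5.1]
opening: -0.0
finger_force: 2.9
```

```bash

python3 -m handwheel '[0,0,-0.01,0,0,0,0,0,-0.01,0,0,0,0,0,0,0,0,0,0,0,0,0,0,0]'
python3 -m handwheel '[0,0,-0.01,0,0,0,0,0,-0.01,0,0,0,0,0,0,0,0,0,0,0,0,0,0,0]'
```

```text
time: 16.17
eef_pos: [0.5545, 0.0187, 0.0549]
tcp_rot: [0.733, 0.68, 0.0, 0.001]
contact_force: [-7.5, 1.0, 22.6]
opening: -0.0
finger_force: 10.6
time: 16.5
eef_pos: [0.5547, 0.0187, 0.0547]
tcp_rot: [0.733, 0.68, -0.0, 0.0]
contact_force: [-14.9, 1.2, 37.1]
opening: 0.003
finger_force: 18.4
```

It is on its stop: tip height 36 mm, 37 N. I'll retract and check.

```bash
sed -i 's/&(D>0)$/\&(D>0)\&(P[...,2]<.1)/; s/q=(abs(U)<.04)/q=(P[...,2]<.1)\&(abs(U)<.04)/' m.py
python3 -m handwheel '[0,0,0.03,0,0,0,0,0,0.03,0,0,0,0,0,0.15,0,0,0,0,0,0.25,0,0,0,0,0,0.25,0,0,0]' 0
python3 -m handwheel '[0,0,0.25,0,0,0,0,0,0.25,0,0,0,0,0,0.1,0,0,0,0,0,0,0,0,0,0,0,0,0,0,0]'
python3 m.py; python3 -c "
import numpy as np,cv2;cv2.imwrite('pics/w9.png',np.load('w.npz')['im'])"
```

```text
time: 16.92
eef_pos: [0.551, 0.0191, 0.1527]
tcp_rot: [0.733, 0.68, -0.002, -0.002]
contact_force: [-0.4, 0.2, -0.2]
opening: 0.002
finger_force: 0.0
time: 17.33
eef_pos: [0.5529, 0.0188, 0.2441]
tcp_rot: [0.733, 0.68, 0.0, 0.001]
contact_force: [-0.3, -0.4, -0.9]
opening: 0.003
finger_force: 0.0
plate rect@36 ((552.2363891601562, 18.440750122070312), (89.3903579711914, 59.359588623046875), 85.12767791748047)
plate z centre 36.352636014308715 slope over 90 along -0.14859814649013212 over 60 across 0.072649639980719
deck z beside 36.405588678514675 36.39351629780194
```

View pics/w9.png

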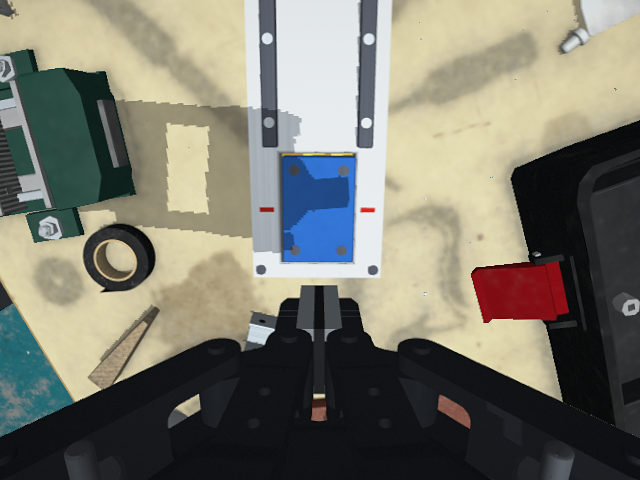

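The plate, at about (317,208), is level with the deck: 36.35 mm against 36.40 mm, with no tilt. The bracket is on the board, so I'm handing in.

```bash
python3 -c "
from plant import ctrl
print(ctrl.sign_off())"
```

```text
the job is handed in; nothing more can be done
None
```

The bracket stands upright on the red-brown board, the blue plate is pressed home flush with the die (36.35 mm against 36.40 mm for the deck, no measurable tilt), the other things on the table were not touched, and the job was handed in at about 17 s.

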